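Scan the code label of the light controller

ROBOT

A 6-joint arm with a two-finger parallel gripper is mounted at the origin on the work surface. World frame = base frame: x ahead of the robot, y to its left, z up, the work surface at z = 0. Lengths are in m, angles in rad, forces in N, time in s.
With the tool pointing down it reaches from about 0.4 to 0.925 m from the base axis. Payload 3.4 kg.
Tool frame: the origin (TCP) lies at the very end of the fingers, on their centre line; the grasp point (between the pads) lies 19 mm behind it; z points along the fingers, y is the line along which they close (so a half turn about z gives the same grasp; the last joint's range is limited). The gripper opens to 85 mm and grips with 20 to 120 N. Pads are 22 mm wide; open, the fingers measure 114 mm over their backs; the gripper's body (76 mm by 85 mm) begins 54 mm behind the grasp point. The pads swing forward as they close: fully open they stand 13 mm farther back than shut.
Start: joints at [-1.175, 0.307, 1.506, -0, 1.328, -0.073], TCP at [0.26, -0.513, 0.231] pointing down, gripper open.
Joint ranges: [-3.12, 3.12], [-1.05, 2.28], [0.14, 2.33], [-1.42, 4.57], [0.1, 2.73], [-2.68, 2.68]. Speed limits (rad/s): [2.57, 2.57, 3.14, 3.14, 3.14, 3.14].

INTERFACE

Orientations are given as a rotation vector (axis times angle).
In Python, from plant import manip, eyes, ticket gives the robot as it stands.
- The arm moves only by the shell command python3 -m creep 'ROWS' [FORCE]. ROWS is JSON, a list that holds one entry, the list of rows, each a list of 7 numbers: the shift along the tool's x, y, z normalised to -1 to 1, where 1 is 0.04 m, then the turn, a rotation vector about the tool's x, y, z normalised to -1 to 1, where 1 is 0.12 rad, then the finger opening in mm, from 0 to 85.4. A call has 1 to 12 rows; each row shifts and turns the commanded pose from where the row before left it, along the tool's axes as they then stand; what a row does not reach is not made up. A row lasts 1/8 s, in which the tool goes at most 62.5 mm and 10.7 degrees, less where a joint would pass 70% of its speed; a pose out of reach is approached as far as the arm can. A call with a number of a shift or a turn outside -1 to 1 is refused whole. A call with a gripper value outside its range is refused whole. The fingers move at their own pace and stop on an object; FORCE is the grip in N (left out, the last holds). Time passes only in rows, so rows that do not move let the fingers close. It gives the time, the measured TCP pose, the force, the opening and the grip force at its end, in the units of the state.
- manip.sense(): the state, without advancing time (a new reading comes with each control period).
- eyes.capture(name): name is "scene" or "top" or "wrist"; returns the picture (384x512x3 uint8, red, green, blue); there is no depth.
- eyes.camera_model(name): a dict with "K" (3x3 intrinsics, pixels), "rvec" (rotation vector, rad) and "tvec" (3), from world to camera coordinates, as OpenCV has them. Camera axes: x right, y down, z forward; pixel columns grow to the right and rows downward; lengths in m; the calibration is good to about 2 mm. A picture is of the moment at which its call begins: read the wrist's pose just before it. camera_model takes no time and is no camera call; for the wrist camera it gives the pose at the moment of the call.
- ticket.sign_off(): hands the job in; it is judged then, once.
The state is a dict: "time": time; "q": joint angles; "joint_vel": joint speeds; "tau": joint torques, N m; "eef_pos": TCP position; "ee_rot": TCP orientation; "contact_force": force on the tool from outside, world axes, zero at the start; "moment": the same for the moment, N m; "gripper_width": finger opening in m; "finger_force": force on a finger pad.
Only numpy, scipy, OpenCV 4.12 (cv2) and the standard library are available. Lean on these libraries where they do the work, as an engineer would, in place of code of your own. Each camera call takes 0.05 s, during which the arm holds its last target. There are 200 camera calls.

TASK

Take the hand scanner by its handle, hold it upright with its window looking straight down at the middle of the label on the long light controller, about 70 mm above the label, and keep it still there for two seconds. Do not scan the label of the square power unit. Then stand the scanner back upright on the middle of its rubber rest pad: set it down, do not drop it, and let go; leave the mouse and the lens alone.

Things in the scene. Friction and masses are not known exactly. Their poses are not given: they have to be found in the camera images.
- scanner_mid (a point): Hand scanner standing upright like a stamp, 130 mm tall, 0.2-0.4 kg. Grey foot 64 (x) by 46 (y) by 36 mm high, window in the middle of its underside, looking along -z; black collar 46 by 36 mm up to 46 mm; above that a straight black handle 36 (x) by 28 mm (y), to be pinched across y. This point: on its centre line, half-way up, 65 mm above the window; z up. Yaw is free when scanning.
- label_long (a point): Middle of the printed face of the white 50 mm square code label, flat on top of the long light controller: fixed black box 220 x 90 mm, 70 mm high, with a white strap round it. The label is centred across the width, 55 mm from the middle of the length; the point is 71 mm above the bench. x points along the box from its middle to the label, z up. This is the label to scan.
- label_square (a point): Middle of a like 50 mm label on the square power unit, a fixed black box 110 x 110 mm, 60 mm high; the point is 61 mm above the bench, 15 mm along +y from the middle of its top; z up. Not to be scanned. The two boxes stand one on each side of the rest pad and may be swapped.
- pad: Light grey rubber rest pad, fixed flat on the bench, 120 (x) by 90 mm (y), 5 mm thick; the scanner stands on it at the start. Origin: middle of its underside, on the bench; z up. Beyond it, further from the robot, a mouse and a 60 mm tall camera lens stand loose on the bench.
Not all that is in view belongs to the job. Leave any brown look-alike of the part that bears label_long alone.

How it is judged:
By the outcome, as a careful person would: the job done as asked, in the order asked, and still so for the second after the job is handed in, with the robot touching nothing.
It also fails if it takes over 51 s, if anything falls off the work surface, if the arm or the gripper's body presses on something with over 40 N, if the wrist force passes 120 N, or if a joint passes its speed limit or range.

## Working session

There is one attempt and no reset: what is moved stays moved. The work goes in short steps, Python scripts to look and compute and a shell command to move; the robot and the scene stay as the last step left them, time stands still between calls to the robot, and variables do not carry over. Pictures are saved under pics/ and viewed, at most 10 in all, crops included, and the job is handed in when it is done.

```bash
mkdir -p pics
python3 - <<'E'
from plant import manip, eyes
import cv2,numpy as np
s=manip.sense();print({k:np.round(v,3) for k,v in s.items()})
for n in("scene","top"):
    im=eyes.capture(n);cv2.imwrite(f"pics/{n}0.png",im[:,:,::-1])
    print(n,eyes.camera_model(n))
a=cv2.imread("pics/scene0.png");b=cv2.imread("pics/top0.png")
E
```

```text
{'time': np.float64(0.0), 'q': array([-1.174,  0.308,  1.508,  0.   ,  1.328, -0.073]), 'joint_vel': array([ 0.   , -0.001, -0.002, -0.   ,  0.001, -0.001]), 'tau': array([-3.0000e-03, -4.5757e+01, -2.5191e+01, -0.0000e+00,  1.3000e-02,
       -0.0000e+00]), 'eef_pos': array([ 0.26 , -0.512,  0.23 ]), 'ee_rot': array([-3.053, -0.731,  0.   ]), 'contact_force': array([-0.054, -0.688, -0.225]), 'moment': array([ 0.039, -0.009,  0.039]), 'finger_force': np.float64(0.0), 'gripper_width': np.float64(0.085)}
scene {'K': array([[365.29626322,   0.        , 252.77747485],
       [  0.        , 365.29626322, 192.46757645],
       [  0.        ,   0.        ,   1.        ]]), 'rvec': array([ 1.72935415,  1.72367455, -0.77517026]), 'tvec': array([ 0.12045528, -0.32470875,  1.6381322 ])}
top {'K': array([[370.59932779,   0.        , 256.41756944],
       [  0.        , 370.59932779, 189.41061232],
       [  0.        ,   0.        ,   1.        ]]), 'rvec': array([ 2.12003994, -2.16509745,  0.12747372]), 'tvec': array([-0.07280049,  0.5484558 ,  1.05903827])}
```

View pics/top0.png

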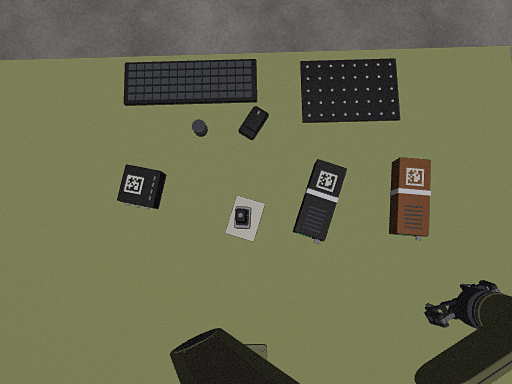

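View pics/scene0.png

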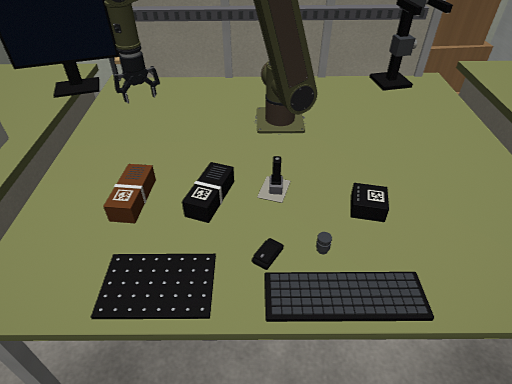

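Top view:
- **Black box with white strap at (320,200), label at (327,181):** the long light controller, since it is black, long and strapped.
- **Brown box at (410,197), label (414,177):** the look-alike, to be left alone.
- **Near-square black box at (142,187), label (134,184):** the power unit, not to be scanned.

The scanner stands on the light pad at (245,218). The mouse is at (254,122) and the lens at (200,128). Next I'll measure and confirm in a crop.

```bash
cat > h.py <<'E'
import cv2,numpy as np
from plant import manip,eyes
def cast(cm,px,z):
    R=cv2.Rodrigues(np.array(cm["rvec"]))[0];t=np.array(cm["tvec"]);C=-R.T@t
    d=R.T@np.linalg.solve(cm["K"],[px[0],px[1],1.]);return C+d*(z-C[2])/d[2]
def proj(cm,P):
    return cv2.projectPoints(np.array(P,float).reshape(-1,3),np.array(cm["rvec"]),np.array(cm["tvec"]),cm["K"],None)[0].reshape(-1,2)
def blob(mask,box):
    """convex hull of all mask pixels in box (x0,y0,x1,y1)"""
    x0,y0,x1,y1=box;m=np.zeros(mask.shape,np.uint8);m[y0:y1,x0:x1]=mask[y0:y1,x0:x1]
    n,l,st,_=cv2.connectedComponentsWithStats(m);k=1+np.argmax(st[1:,4])
    return cv2.convexHull(np.argwhere(l==k)[:,::-1].astype(np.float32).copy())
def rect(cm,h,z):
    P=np.array([cast(cm,p,z)[:2] for p in h.reshape(-1,2)],np.float32)
    return cv2.minAreaRect(P*1000)
E
python3 - <<'E'
from h import *
im=cv2.imread("pics/top0.png");cm=eyes.camera_model("top");hsv=cv2.cvtColor(im,cv2.COLOR_BGR2HSV)
w=((hsv[...,1]<60)&(hsv[...,2]>140)).astype(np.uint8)
d=((hsv[...,2]<75)).astype(np.uint8)
print("pad",rect(cm,blob(w,(220,190,270,245)),.005))
for n,b in(("long",(314,166,341,193)),("square",(120,170,148,197)),("brown",(400,162,430,189))):
    print(n,rect(cm,blob(w,b),.071 if n!="square" else .061))
print("body",rect(cm,blob(((hsv[...,2]<75)|(w>0)).astype(np.uint8),(285,150,352,248)),.07))
s=blob(d,(225,198,262,238));print("scanner dark",s.reshape(-1,2).tolist())
c=np.hstack([cv2.resize(im[y:y+90,x:x+90],(400,400),interpolation=cv2.INTER_CUBIC) for x,y in((275,155),(200,165))])
cv2.imwrite("pics/crop.png",c)
E
```

```text
pad ((465.45989990234375, -46.780303955078125), (87.88497924804688, 117.91862487792969), 71.98175048828125)
long ((562.3855590820312, -286.05120849609375), (49.539310455322266, 49.79617691040039), 69.76847839355469)
square ((567.100830078125, 272.96221923828125), (49.557064056396484, 49.246002197265625), 77.52664184570312)
brown ((568.6558837890625, -536.5512084960938), (48.200096130371094, 51.010440826416016), 85.40697479248047)
body ((509.3597412109375, -264.9828796386719), (94.82549285888672, 222.2457275390625), 70.24044799804688)
scanner dark [[248.0, 219.0], [247.0, 224.0], [246.0, 225.0], [236.0, 224.0], [235.0, 220.0], [235.0, 210.0], [237.0, 208.0], [240.0, 208.0], [247.0, 209.0], [248.0, 210.0]]
```

View pics/crop.png

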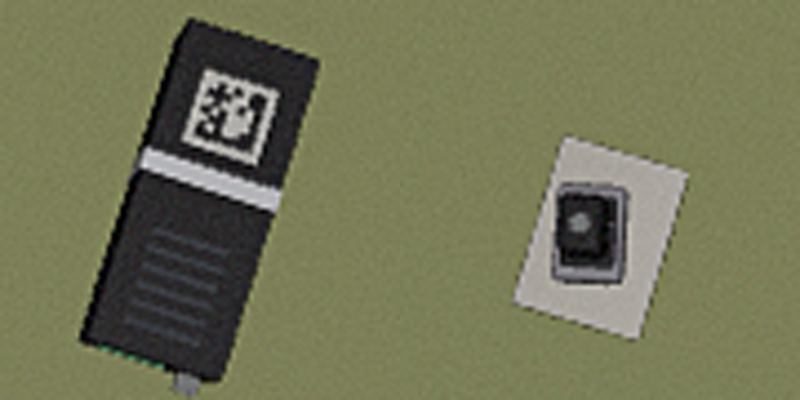

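The crop confirms it. On the left is the black strapped box with its label at top pixel (327,181). On the right the scanner stands on the pad, its foot centred near (243,217) and its long side almost along the image vertical, so a yaw of about -5°. Next I work out the approach.

```bash
cat >> h.py <<'E'
from scipy.spatial.transform import Rotation as Ro
def plan(p,yaw):
    """print turn and shift units to reach TCP p, tool down with tool x at world yaw (deg); turn first, then shift"""
    s=manip.sense();R=Ro.from_rotvec(s["ee_rot"]);g=Ro.from_euler("z",yaw,degrees=True)*Ro.from_rotvec([np.pi,0,0])
    t=(R.inv()*g).as_rotvec()/.12;d=g.inv().apply(np.array(p)-s["eef_pos"])/.04
    print("t",round(s["time"],2),"pos",s["eef_pos"].round(4),"turn",t.round(2),"shift",d.round(2),"F",s["contact_force"].round(1),"w",round(s["gripper_width"],4))
E
python3 - <<'E'
from h import *
cm=eyes.camera_model("top");p=cast(cm,(242.8,217.4),.041);print(p)
plan([p[0],p[1],.26],-5)
E
```

```text
[ 0.46471418 -0.0430433   0.041     ]
t 0.1 pos [ 0.26   -0.5121  0.2305] turn [-0.02  0.    4.64] shift [  4.08 -12.13  -0.74] F [-0.4 -0.1  0.9] w 0.0857
```

```bash
python3 -m creep '[[[0,0,-0.4,0,0,0.93,85],[0,0,-0.34,0,0,0.93,85],[0,0,0,0,0,0.93,85],[0,0,0,0,0,0.93,85],[0,0,0,0,0,0.92,85],[0.34,-1,0,0,0,0,85],[0.34,-1,0,0,0,0,85],[0.34,-1,0,0,0,0,85],[0.34,-1,0,0,0,0,85],[0.34,-1,0,0,0,0,85],[0.34,-1,0,0,0,0,85]]]' && python3 -m creep '[[[0.34,-1,0,0,0,0,85],[0.34,-1,0,0,0,0,85],[0.34,-1,0,0,0,0,85],[0.34,-1,0,0,0,0,85],[0.34,-1,0,0,0,0,85],[0.34,-1,0,0,0,0,85],[0,-0.13,0,0,0,0,85],[0,0,0,0,0,0,85],[0,0,0,0,0,0,85]]]'
python3 - <<'E'
from h import *
plan([.4647,-.043,.26],-5)
im=eyes.capture("wrist")[:,:,::-1];cv2.imwrite("pics/w1.png",im);cm=eyes.camera_model("wrist")
np.save("w1cm.npy",cm,allow_pickle=True)
print(proj(cm,[[.4647,-.043,.041],[.4647,-.043,.135]]))
E
```

```text
time: 1.48
eef_pos: [0.3626, -0.2792, 0.2606]
ee_rot: [-3.138, 0.137, 0.001]
contact_force: [0.3, -0.4, -0.3]
gripper_width: 0.0852
finger_force: 0.0
time: 2.6
eef_pos: [0.4645, -0.0444, 0.2607]
ee_rot: [3.138, -0.138, -0.001]
contact_force: [-0.5, -0.6, 0.2]
gripper_width: 0.0847
finger_force: 0.0
t 2.6 pos [ 0.4645 -0.0444  0.2607] turn [ 0.    0.01 -0.01] shift [ 0.   -0.04  0.02] F [-0.5 -0.6  0.2] w 0.0847
[[255.15269427 163.99548744]
 [254.69870582 182.45961136]]
```

View pics/w1.png

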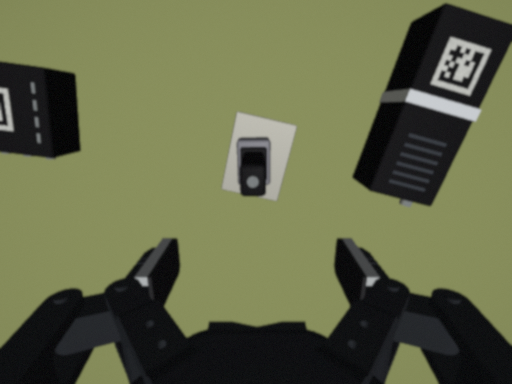

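The wrist view shows the handle top at about (253,181), within 2 px of the predicted (254.7,182.5). The foot is nearly aligned with the image axes, and the fingers are clear. I'll measure the yaw and centre.

Run:
```python
from h import *
im=cv2.imread("pics/w1.png");cm=np.load("w1cm.npy",allow_pickle=True).item()
g=im[105:205,215:305];hsv=cv2.cvtColor(im,cv2.COLOR_BGR2HSV)
print("V row150",hsv[150,225:285,2].tolist());print("V row 190",hsv[188,225:285,2].tolist());print("S row150",hsv[150,225:285,1].tolist())
m=(hsv[...,2]<70).astype(np.uint8)
h=blob(m,(225,120,290,200)).reshape(-1,2);print(h.tolist())
cv2.imwrite("pics/c2.png",cv2.resize(g,(720,800//1*0+600),interpolation=cv2.INTER_CUBIC))
```

```text
V row150 [144, 142, 140, 142, 157, 174, 182, 182, 183, 180, 172, 150, 122, 116, 111, 80, 47, 32, 34, 33, 34, 34, 35, 33, 33, 35, 32, 33, 34, 32, 36, 34, 35, 32, 35, 33, 34, 36, 38, 36, 42, 77, 114, 121, 118, 139, 165, 180, 184, 185, 184, 185, 184, 184, 185, 185, 185, 185, 185, 184]
V row 190 [168, 168, 172, 171, 173, 173, 173, 174, 174, 172, 173, 174, 172, 164, 135, 88, 44, 29, 26, 27, 28, 28, 30, 33, 39, 49, 56, 60, 57, 53, 45, 36, 32, 32, 31, 30, 31, 27, 27, 40, 89, 146, 170, 175, 176, 175, 174, 175, 175, 177, 175, 176, 175, 172, 160, 145, 140, 143, 145, 145]
S row150 [90, 92, 86, 59, 28, 16, 15, 14, 15, 16, 15, 12, 2, 11, 16, 13, 16, 8, 8, 8, 8, 8, 29, 8, 15, 15, 16, 15, 8, 0, 7, 8, 22, 8, 7, 8, 8, 14, 20, 14, 12, 13, 13, 11, 6, 11, 14, 14, 14, 15, 15, 15, 15, 14, 15, 15, 15, 15, 15, 15]
[[266.0, 176.0], [264.0, 193.0], [260.0, 195.0], [244.0, 195.0], [242.0, 194.0], [241.0, 193.0], [240.0, 184.0], [239.0, 173.0], [241.0, 148.0], [265.0, 148.0], [266.0, 174.0]]
```

View pics/c2.png

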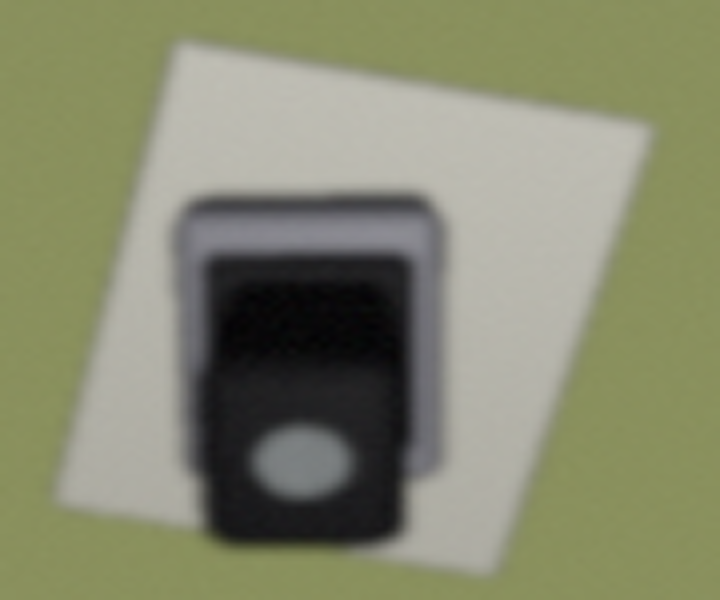

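The crop shows the dot on the handle top at about w1 pixel (252.8,182). The foot spans columns 237–270, and its edges sit within about 1° of the tool axes, so the yaw of -5° is good.

Run:
```python
from h import *
cm=np.load("w1cm.npy",allow_pickle=True).item()
im=cv2.imread("pics/w1.png");hsv=cv2.cvtColor(im,cv2.COLOR_BGR2HSV)
print("label wrist",[round(v,1) for r in rect(cm,blob(((hsv[...,1]<60)&(hsv[...,2]>140)).astype(np.uint8),(425,30,500,98)),.071) for v in np.ravel(r)])
print("pad wrist",rect(cm,blob(((hsv[...,1]<60)&(hsv[...,2]>100)).astype(np.uint8),(215,105,305,208)),.005))
p=cast(cm,(252.8,182),.135);f=cast(cm,(253.8,150),.041);print(p,f)
plan([p[0],p[1],.084],-5)
```

```text
label wrist [np.float64(562.6), np.float64(-286.5), np.float64(50.0), np.float64(50.0), np.float64(70.2)]
pad wrist ((465.97674560546875, -46.40456771850586), (91.08968353271484, 121.33746337890625), 71.87503814697266)
[ 0.46537151 -0.04107189  0.135     ] [ 0.48409565 -0.04291364  0.041     ]
t 2.65 pos [ 0.4645 -0.0445  0.2608] turn [ 0.    0.   -0.01] shift [ 0.01 -0.09  4.42] F [-1.  -0.6  0.2] w 0.085
```

```bash
python3 -m creep '[[[0,-0.08,0.6,0,0,0,85],[0,0,0.8,0,0,0,85],[0,0,0.8,0,0,0,85],[0,0,0.8,0,0,0,85],[0,0,0.8,0,0,0,85],[0,0,0.62,0,0,0,85],[0,0,0,0,0,0,85],[0,0,0,0,0,0,45],[0,0,0,0,0,0,38],[0,0,0,0,0,0,30],[0,0,0,0,0,0,24],[0,0,0,0,0,0,20]]]' 50; python3 -m creep '[[[0,0,0,0,0,0,15],[0,0,0,0,0,0,15],[0,0,0,0,0,0,15],[0,0,0,0,0,0,15]]]' 50
python3 - <<'E'
from h import *
plan([.5625,-.2863,.084],-5)
im=eyes.capture("wrist")[:,:,::-1];cv2.imwrite("pics/w2.png",im)
E
```

```text
time: 4.15
eef_pos: [0.4661, -0.0404, 0.0851]
ee_rot: [3.138, -0.136, 0.003]
contact_force: [0.2, 0.7, 6.4]
gripper_width: 0.0277
finger_force: 50.3
time: 4.65
eef_pos: [0.4661, -0.0404, 0.0851]
ee_rot: [3.138, -0.136, 0.003]
contact_force: [-0.9, 1.5, 7.6]
gripper_width: 0.0271
finger_force: 50.3
t 4.65 pos [ 0.4661 -0.0404  0.0851] turn [ 0.   -0.02  0.  ] shift [2.94 5.91 0.03] F [-0.9  1.5  7.6] w 0.0271
```

View pics/w2.png

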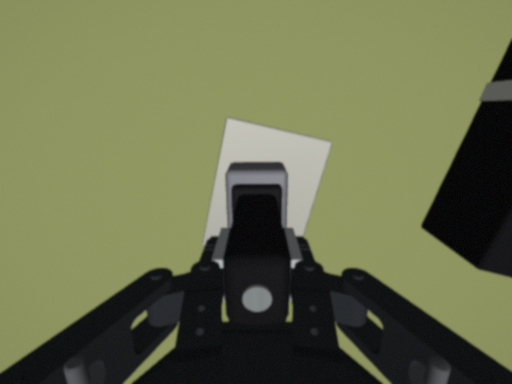

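The handle is centred between the pads, with its dot at (257,298), and the foot is square to the tool. Next I lift straight up and move over the long controller's label.

```bash
python3 -m creep '[[[0,0,-0.2,0,0,0,15],[0,0,-0.5,0,0,0,15],[0,0,-0.6,0,0,0,15],[0,0,-0.7,0,0,0,15],[0,0,-0.7,0,0,0,15],[0,0,-0.5,0,0,0,15],[0,0,-0.2,0,0,0,15],[0.15,0.3,0,0,0,0,15],[0.25,0.5,0,0,0,0,15],[0.3,0.6,0,0,0,0,15],[0.3,0.6,0,0,0,0,15],[0.3,0.6,0,0,0,0,15]]]'; python3 -m creep '[[[0.3,0.6,0,0,0,0,15],[0.3,0.6,0,0,0,0,15],[0.3,0.6,0,0,0,0,15],[0.3,0.6,0,0,0,0,15],[0.25,0.5,0,0,0,0,15],[0.15,0.3,0,0,0,0,15],[0.04,0.11,0,0,0,0,15],[0,0,0,0,0,0,15],[0,0,0,0,0,0,15]]]';python3 - <<'E'
from h import *
plan([.5630,-.2863,.221],-5)
im=eyes.capture("wrist")[:,:,::-1];cv2.imwrite("pics/w3.png",im);cm=eyes.camera_model("wrist")
im2=eyes.capture("scene")[:,:,::-1];cv2.imwrite("pics/s3.png",im2)
c=cv2.resize(im2[90:240,130:290],(640,600),interpolation=cv2.INTER_CUBIC);cv2.imwrite("pics/s3c.png",c)
E
```

```text
time: 6.2
eef_pos: [0.5077, -0.1499, 0.2184]
ee_rot: [-3.138, 0.137, 0.004]
contact_force: [-0.1, -0.0, -3.7]
gripper_width: 0.0274
finger_force: 49.7
time: 7.32
eef_pos: [0.5616, -0.2852, 0.2202]
ee_rot: [-3.138, 0.136, 0.001]
contact_force: [0.7, 1.0, -3.6]
gripper_width: 0.0274
finger_force: 49.7
t 7.33 pos [ 0.5616 -0.2852  0.2202] turn [-0.    0.    0.01] shift [ 0.04  0.02 -0.02] F [ 0.7  1.  -3.6] w 0.0274
```

View pics/s3c.png

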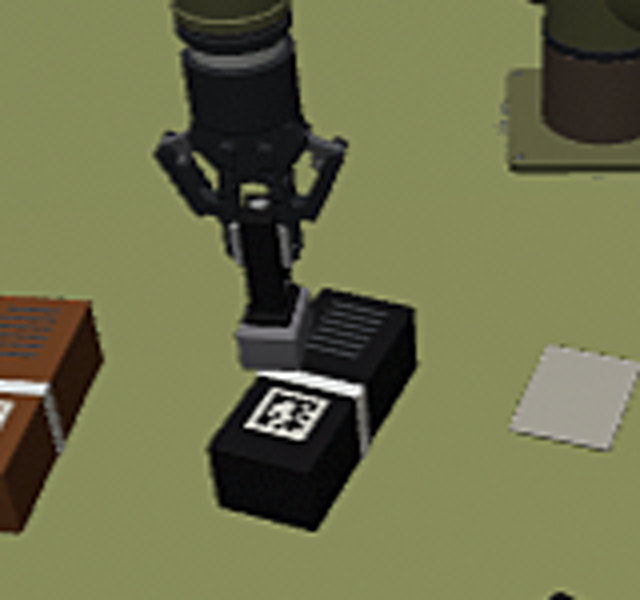

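View pics/w3.png

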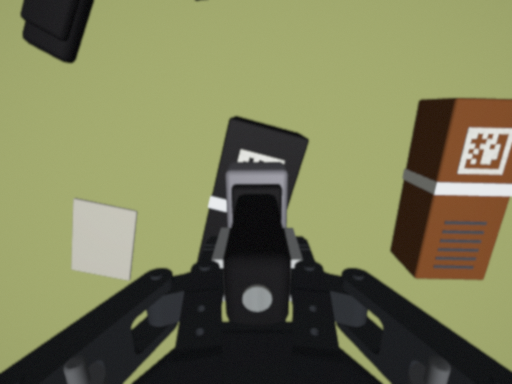

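The scanner has not slipped: the handle dot is still at (257,298). In the scene crop its foot hovers over the black strapped box at (270,350), upright. The label in the w3 picture peeks out just beyond the foot at (260,157), which is parallax. I trim by about 1.5 mm, hold for over 2 s, and check the foot by projection.

```bash
python3 -m creep '[[[0.03,0.02,-0.02,0,0,0,15],[0,0,0,0,0,0,15],[0,0,0,0,0,0,15],[0,0,0,0,0,0,15],[0,0,0,0,0,0,15],[0,0,0,0,0,0,15],[0,0,0,0,0,0,15],[0,0,0,0,0,0,15],[0,0,0,0,0,0,15],[0,0,0,0,0,0,15],[0,0,0,0,0,0,15],[0,0,0,0,0,0,15]]]'
python3 - <<'E'
from h import *
plan([.5630,-.2863,.221],-5)
cm=eyes.camera_model("scene");c=Ro.from_euler("z",-5,degrees=True)
P=[c.apply([.032,s*.023,0])+[.5625,-.286,z] for z in(.141,.177) for s in(-1,1)]
print((proj(cm,P)-[130,90])*4)
E
```

```text
time: 8.93
eef_pos: [0.5631, -0.287, 0.2209]
ee_rot: [3.139, -0.137, 0.0]
contact_force: [0.4, -0.0, -4.5]
gripper_width: 0.0272
finger_force: 49.7
t 8.93 pos [ 0.5631 -0.287   0.2209] turn [ 0. -0.  0.] shift [-0.   -0.02 -0.  ] F [ 0.4 -0.  -4.5] w 0.0272
[[237.21276168 367.47837769]
 [297.27840806 370.60151333]
 [231.24162461 330.32405764]
 [292.6312921  333.40768609]]
```

The projected foot edges match the picture to within about 1 px. I hold for another 2.5 s.

```bash
python3 -m creep '[[[0,0,0,0,0,0,15],[0,0,0,0,0,0,15],[0,0,0,0,0,0,15],[0,0,0,0,0,0,15],[0,0,0,0,0,0,15],[0,0,0,0,0,0,15],[0,0,0,0,0,0,15],[0,0,0,0,0,0,15],[0,0,0,0,0,0,15],[0,0,0,0,0,0,15]]]' ;python3 -m creep '[[[0,0,0,0,0,0,15],[0,0,0,0,0,0,15],[0,0,0,0,0,0,15],[0,0,0,0,0,0,15],[0,0,0,0,0,0,15],[0,0,0,0,0,0,15],[0,0,0,0,0,0,15],[0,0,0,0,0,0,15],[0,0,0,0,0,0,15],[0,0,0,0,0,0,15]]]'; python3 -c "
from h import *
plan([.4663,-.0466,.0851],-5)"
```

```text
time: 10.18
eef_pos: [0.5631, -0.287, 0.2209]
ee_rot: [3.139, -0.137, 0.0]
contact_force: [-0.8, 0.5, -3.7]
gripper_width: 0.0273
finger_force: 49.7
time: 11.42
eef_pos: [0.563, -0.287, 0.2209]
ee_rot: [3.139, -0.137, -0.0]
contact_force: [1.0, -0.4, -4.3]
gripper_width: 0.0275
finger_force: 49.7
t 11.43 pos [ 0.563  -0.287   0.2209] turn [0. 0. 0.] shift [-2.93 -5.78  3.39] F [ 1.  -0.4 -4.3] w 0.0275
```

```bash
python3 -m creep '[[[-0.15,-0.3,0,0,0,0,15],[-0.25,-0.5,0,0,0,0,15],[-0.3,-0.6,0,0,0,0,15],[-0.3,-0.6,0,0,0,0,15],[-0.3,-0.6,0,0,0,0,15],[-0.3,-0.6,0,0,0,0,15],[-0.3,-0.6,0,0,0,0,15],[-0.3,-0.6,0,0,0,0,15],[-0.3,-0.6,0,0,0,0,15],[-0.25,-0.5,0,0,0,0,15],[-0.15,-0.28,0,0,0,0,15],[-0.03,0,0.2,0,0,0,15]]]'; python3 -m creep '[[[0,0,0.5,0,0,0,15],[0,0,0.6,0,0,0,15],[0,0,0.6,0,0,0,15],[0,0,0.5,0,0,0,15],[0,0,0.4,0,0,0,15],[0,0,0.2,0,0,0,15],[0,0,0.1,0,0,0,15],[0,0,0,0,0,0,15],[0,0,0,0,0,0,15]]]'; python3 -c "
from h import *
plan([.4663,-.0466,.0851],-5)"
```

```text
time: 12.92
eef_pos: [0.4665, -0.0457, 0.2134]
ee_rot: [3.138, -0.134, 0.003]
contact_force: [-0.2, -0.2, -3.5]
gripper_width: 0.0276
finger_force: 49.9
time: 14.05
eef_pos: [0.4669, -0.0466, 0.0974]
ee_rot: [3.138, -0.137, 0.002]
contact_force: [0.6, 0.0, -3.7]
gripper_width: 0.028
finger_force: 49.8
t 14.05 pos [ 0.4669 -0.0466  0.0974] turn [ 0.   -0.01  0.  ] shift [-0.02  0.    0.31] F [ 0.6  0.  -3.7] w 0.028
```

```bash
python3 -m creep '[[[-0.02,0,0.1,0,0,0,15],[0,0,0.08,0,0,0,15],[0,0,0.05,0,0,0,15],[0,0,0.03,0,0,0,15],[0,0,0.02,0,0,0,15],[0,0,0.01,0,0,0,15],[0,0,0,0,0,0,15],[0,0,0,0,0,0,15]]]'; python3 -c "
from h import *
plan([.4663,-.0466,.0851],-5)"
```

```text
time: 15.05
eef_pos: [0.4656, -0.0464, 0.0854]
ee_rot: [3.139, -0.137, 0.0]
contact_force: [0.8, -0.8, -2.9]
gripper_width: 0.0272
finger_force: 49.8
t 15.05 pos [ 0.4656 -0.0464  0.0854] turn [ 0. -0.  0.] shift [0.02 0.   0.01] F [ 0.8 -0.8 -2.9] w 0.0272
```

Contact is just beginning. I go down a touch further.

```bash
python3 -m creep '[[[0,0,0.015,0,0,0,15],[0,0,0,0,0,0,15],[0,0,0,0,0,0,15]]]'; python3 -m creep '[[[0,0,0.015,0,0,0,15],[0,0,0,0,0,0,15],[0,0,0,0,0,0,15]]]'
```

```text
time: 15.42
eef_pos: [0.4657, -0.0464, 0.0851]
ee_rot: [3.139, -0.137, 0.001]
contact_force: [-2.0, 0.9, 4.3]
gripper_width: 0.0276
finger_force: 50.7
time: 15.8
eef_pos: [0.4657, -0.0464, 0.0851]
ee_rot: [3.139, -0.136, 0.001]
contact_force: [-2.3, 0.3, 10.9]
gripper_width: 0.0277
finger_force: 51.7
```

It is seated, with the force now pressing up. I release gently and retreat upward.

```bash
python3 -m creep '[[[0,0,-0.012,0,0,0,15],[0,0,0,0,0,0,15],[0,0,0,0,0,0,15],[0,0,0,0,0,0,30],[0,0,0,0,0,0,34],[0,0,0,0,0,0,45],[0,0,0,0,0,0,60],[0,0,0,0,0,0,75],[0,0,0,0,0,0,75],[0,0,0,0,0,0,75]]]' 20; python3 -m creep '[[[0,0,-0.3,0,0,0,75],[0,0,-0.6,0,0,0,75],[0,0,-0.8,0,0,0,75],[0,0,-0.8,0,0,0,75],[0,0,-0.8,0,0,0,75],[0,0,-0.8,0,0,0,75],[0,0,-0.5,0,0,0,75],[0,0,0,0,0,0,75],[0,0,0,0,0,0,75]]]'
python3 - <<'E'
from h import *
im=eyes.capture("wrist")[:,:,::-1];a=eyes.capture("scene")[:,:,::-1];cm=eyes.camera_model("wrist")
hsv=cv2.cvtColor(im,cv2.COLOR_BGR2HSV)
cv2.imwrite("pics/end.png",np.hstack([cv2.resize(im[60:260,130:380],(400,320)),cv2.resize(a[130:270,200:375],(400,320))]))
print("predicted foot centre/top dot",proj(cm,[[.4652,-.0466,.041],[.4652,-.0466,.135]]))
print(manip.sense()["contact_force"],manip.sense()["eef_pos"])
E
```

```text
time: 17.05
eef_pos: [0.4656, -0.0464, 0.0846]
ee_rot: [-3.139, 0.137, -0.0]
contact_force: [-1.1, -0.0, -0.6]
gripper_width: 0.0748
finger_force: 0.0
time: 18.18
eef_pos: [0.4649, -0.0463, 0.2682]
ee_rot: [-3.138, 0.137, 0.001]
contact_force: [-0.2, -0.2, -0.3]
gripper_width: 0.0752
finger_force: 0.0
predicted foot centre/top dot [[256.59900639 162.32340756]
 [256.55255678 180.03605854]]
[ 0.19998573 -0.48571086  0.14132906] [ 0.46466849 -0.04621444  0.26749523]
```

View pics/end.png

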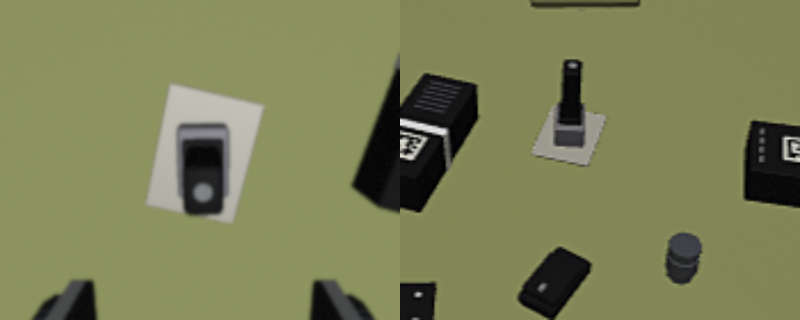

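The scanner stands upright on the middle of the pad. In the left half the dot is at (203,192), which is wrist pixel (257,180) and matches the prediction. The gripper is clear, and the mouse and lens are untouched.

```bash
python3 -c "
from plant import ticket
print(ticket.sign_off())"
```

```text
the job is handed in; nothing more can be done
None
```

I held the scanner still about 70 mm above the long controller's label for over two seconds, then set it back upright on the middle of its pad, let go and handed the job in at about 18 s.

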